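# Fetch the slide box from behind the stain bottles

## Task

The blue slide box is wanted for staining, but two bottles stand in front of it on the grey station. First move both bottles into the yellow side tray, standing upright; then lay the slide box flat and straight inside the white outline on the green mat; last put each bottle back upright in the middle of the very ring it stood in at the start. Do not tip anything over.

Things in the scene. Friction and masses are not known exactly. Their poses are not given: they have to be found in the camera images.
- white_bottle: Loose round white plastic bottle with a blue cap: body 42 mm diameter up to z 84, cap 29 mm diameter to z 102 mm, 60 g. Origin: centre of its underside; z up its axis. At the start it stands in one of the two rings of the station (which one varies). Grip it round the body, e.g. 60 mm above its underside, so that the fingertips stay above the slide box.
- amber_bottle: Loose round amber bottle with a black cap: body 36 mm diameter up to z 71, cap 24 mm diameter to z 87 mm, 80 g. Origin: centre of its underside; z up its axis. At the start it stands in the other ring. Grip it round the body, e.g. 58 mm above its underside.
- slide_box: Loose dark-blue slide box, lying flat behind the two bottles: 35 mm along its x (x -16 to +19), 85 mm along its y, 30 mm high, 110 g, lid stays shut. Origin: underside, midway along its length, 1.5 mm off the middle of its width; z up. Grip it across its width (its x); the tall bottles on its -x side stand 15 to 23 mm off it, in the way of a finger and of a gripper's body. A tank 200 mm high stands behind the station, to its left.
- station: Fixed pale-grey plate, 122 mm (x) by 140 mm (y), 6 mm thick, origin at the centre of its underside on the worktop, x pointing away from the robot at yaw 0. Marked on its top (z = 6 mm): two dark rings of 54 mm diameter centred at x = -31, y = +34 and -34 mm, where the bottles stand, and a dark rectangle 46 x 100 mm centred at x = +24, y = 0 behind them, where the slide box lies. The marks are flat.
- side_tray: Fixed yellow tray with a low rim, 96 mm (x) by 118 mm (y) outside, rim 5 mm wide and 10 mm high, inner floor 4 mm above the worktop. Origin: centre of its underside. There is room for the bottles side by side along y, e.g. at y = +26 and -26 mm. It and the green mat may exchange places. Packs hang behind it, 0.47 m up.
- work_mat: Fixed flat green mat, 76 mm (x) by 114 mm (y), top 4 mm above the worktop. Origin: centre of its underside. A flat white outline, 59 x 99 mm inside, is centred on it; the slide box lies inside it with its length along the mat's y (either way round).

How it is judged:
On the way, in this order (a step that is already met when the one before it is completed fails the run):
1. both bottles stand in the yellow tray, let go, while the slide box is still in its place (x of white_bottle in the frame of side_tray between -0.028 and 0.028 m and y of white_bottle in the frame of side_tray between -0.045 and 0.045 m and height (world z) of each of white_bottle, amber_bottle below 0.008 m and angle between each of white_bottle, amber_bottle's own z axis and vertical below 0.1 rad and contact force between the fingers and white_bottle below 0.05 N and x of amber_bottle in the frame of side_tray between -0.028 and 0.028 m and y of amber_bottle in the frame of side_tray between -0.045 and 0.045 m and contact force between the fingers and amber_bottle below 0.05 N and distance of slide_box from where it was at the start of the episode below 0.02 m), for 0.2 s.
2. the slide box lies in the outline on the green mat, let go, while both bottles still stand in the yellow tray (x of slide_box in the frame of work_mat between -0.014 and 0.014 m and y of slide_box in the frame of work_mat between -0.011 and 0.011 m and height (world z) of slide_box below 0.009 m and angle between slide_box's own z axis and vertical below 0.08 rad and angle between the y axis of slide_box and the y axis of work_mat, either way round below 0.2 rad and linear speed of slide_box below 0.02 m/s and angular speed of slide_box below 0.2 rad/s and contact force between the fingers and slide_box below 0.05 N and x of white_bottle in the frame of side_tray between -0.028 and 0.028 m and y of white_bottle in the frame of side_tray between -0.045 and 0.045 m and height (world z) of each of white_bottle, amber_bottle below 0.008 m and angle between each of white_bottle, amber_bottle's own z axis and vertical below 0.1 rad and contact force between the fingers and white_bottle below 0.05 N and x of amber_bottle in the frame of side_tray between -0.028 and 0.028 m and y of amber_bottle in the frame of side_tray between -0.045 and 0.045 m and contact force between the fingers and amber_bottle below 0.05 N), for 0.2 s.
At the end, for the whole second after the job is handed in: Slide box flat and still on the green mat, origin within 14 mm (mat x) and 11 mm (mat y) of the mat's centre, length within 0.2 rad of the mat's y; each bottle upright and still within 12 mm of where it stood at the start (its own ring); all released (x of slide_box in the frame of work_mat between -0.014 and 0.014 m and y of slide_box in the frame of work_mat between -0.011 and 0.011 m and height (world z) of slide_box below 0.009 m and angle between slide_box's own z axis and vertical below 0.08 rad and angle between the y axis of slide_box and the y axis of work_mat, either way round below 0.2 rad and linear speed of each of slide_box, white_bottle, amber_bottle below 0.02 m/s and angular speed of each of slide_box, white_bottle, amber_bottle below 0.2 rad/s and contact force between the fingers and slide_box below 0.05 N and distance of each of white_bottle, amber_bottle from where it was at the start of the episode below 0.012 m and angle between each of white_bottle, amber_bottle's own z axis and vertical below 0.1 rad and contact force between the fingers and white_bottle below 0.05 N and contact force between the fingers and amber_bottle below 0.05 N); the robot touches nothing.
It fails at once if a bottle or the slide box is tipped over (angle between any of white_bottle, amber_bottle, slide_box's own z axis and vertical above 0.6 rad).
It also fails if it takes over 128 s, if anything falls off the work surface, if the arm or the gripper's body presses on something with over 40 N, if the wrist force passes 120 N, or if a joint passes its speed limit or range.

## Robot

A 7-joint arm with a two-finger parallel gripper is mounted at the origin on a cart in front of the work surface, level with it; the furniture and walls round the work are solid. World frame = base frame: x ahead of the robot, y to its left, z up, the work surface at z = 0. Lengths are in m, angles in rad, forces in N, time in s.
With the tool pointing down it reaches from about 0.35 to 0.9 m from the base axis. Payload 8.1 kg.
Tool frame: the origin (TCP) lies midway between the tips of the shut fingers; the grasp point (between the pads) lies arm.tcp_to_grasp behind it (arm.tcp_to_grasp is the distance from the TCP to the grasp point, in m); z points along the fingers, y is the line along which they close (so a half turn about z gives the same grasp; the last joint's range is limited). The gripper opens to 92 mm and grips with 3 to 60 N. Pads are 19 mm wide; open, the fingers measure 130 mm over their backs; the gripper's body (75 mm by 190 mm) begins 47 mm behind the grasp point.
Start: joints at [-1.273, 0.434, 0.025, 1.573, -0.012, 1.134, -0.075], TCP at [0.244, 0.575, 0.227] pointing down, gripper open.
Joint ranges: [-2.62, 2.62], [-0.44, 2.09], [-1.27, 1.32], [0.08, 2.57], [-1.32, 4.46], [0.12, 2], [-2.74, 2.74]. Speed limits (rad/s): [2.22, 2.22, 3.01, 3.01, 3.14, 3.14, 3.14].

## Interface

Orientations are given as a rotation vector (axis times angle).
In Python, from cell import observe, get_image, arm gives the robot as it stands. The module is installed in compiled form; this text tells all that it offers.
- The arm moves only by the tool drive_tool, never from a script. Its argument "steps" is a list of rows, each a list of 5 numbers: the closure, from 0 (fully open) to 1 (shut), then the shift along the world's x, y, z in mm, then the turn about the world's z in rad. In form: [[hand, x, y, z, roll], ...]. A call has 1 to 20 rows; each row shifts and turns the commanded pose from where the row before left it; what a row does not reach is not made up. A row lasts 1/12 s, in which the tool goes at most 41.7 mm and 7.16 degrees, less where a joint would pass 70% of its speed; a pose out of reach is approached as far as the arm can. A call with a gripper value outside its range is refused whole. The fingers move at their own pace and stop on an object; "grip_force" is the grip in N (left out, the last holds). Time passes only in rows, so rows that do not move let the fingers close. It gives the time, the measured TCP pose, the force, the opening and the grip force at its end, in the units of the state.
- observe(): the state, without advancing time (a new reading comes with each control period).
- get_image(name): name is "side" or "top"; returns a dict with "image" (480x640x3 uint8, red, green, blue), "vfov" (degrees; the focal length in pixels is half the picture's height over the tangent of half this angle, whatever the lens; pixels are square), "cx", "cy" (the principal point, pixels), "xyz" and "attitude" of the camera in the world. Camera axes: x right, y down, z forward; pixel columns grow to the right and rows downward; lengths in m; the calibration is good to about 2 mm. A picture is of the moment at which its call begins. There is no depth.
- arm.sign_off(): hands the job in; it is judged then, once.
The state is a dict: "clock": time; "joints": joint angles; "dq": joint speeds; "joint_efforts": joint torques, N m; "position": TCP position; "ee_rot": TCP orientation; "force": force on the tool from outside, world axes, zero at the start; "ft_torque": the same for the moment, N m; "width": opening from 0.0 (shut) to 1.0 (fully open); "gripper_force": force on a finger pad.
Only numpy, scipy, OpenCV 4.12 (cv2) and the standard library are available. Lean on these libraries where they do the work, as an engineer would, in place of code of your own. Each camera call takes 0.05 s, during which the arm holds its last target. There are 200 camera calls.

## Working session

There is one attempt and no reset: what is moved stays moved. The work goes in short steps, Python scripts to look and compute and a tool call to move; the robot and the scene stay as the last step left them, time stands still between calls to the robot, and variables do not carry over. Pictures are saved under pics/ and viewed, at most 14 in all, crops included, and the job is handed in when it is done.

Besides the shell and the picture viewer there is one more tool, called after "Call:" as a command line: name --pt "numbers of a row" for each row, then --argument value for the rest. drive_tool: Moves the arm, as the interface text tells. Its arguments: {"type":"object","properties":{"steps":{"type":"array"},"grip_force":{"type":"number"}},"required":["steps"]}

```bash
mkdir -p pics
python3 - <<'E'
from cell import observe, get_image, arm
import cv2
o=observe(); print(o, arm.tcp_to_grasp)
for n in("side","top"):
    g=get_image(n); cv2.imwrite(f"pics/{n}0.png",g["image"][:,:,::-1]); print(n,{k:v for k,v in g.items() if k!="image"})
E
```

```text
{'clock': 0.0, 'joints': array([-1.27257548,  0.43520819,  0.02496337,  1.57412167, -0.0115785 ,
        1.13404231, -0.07508162]), 'dq': array([ 0.00144105,  0.00043542, -0.00096578, -0.00044706,  0.00072944,
        0.001241  , -0.00107598]), 'joint_efforts': array([ 1.68607428e-03, -6.67834711e+01,  9.86409858e-01, -3.14460039e+01,
       -6.04011817e-02,  4.29612282e-02,  1.63073746e-04]), 'position': array([0.24370409, 0.57494028, 0.22594459]), 'ee_rot': array([-6.25420897e-01, -3.07854066e+00,  2.55494889e-03]), 'force': array([-1.11498809,  0.70624641,  0.28487539]), 'ft_torque': array([-0.03155783, -0.02963911, -0.00598478]), 'gripper_force': 0.0, 'width': 0.9957024767419037} 0.0188
side {'vfov': 43.0404910961154, 'cx': 307.9181321163059, 'cy': 236.67583255717238, 'xyz': array([ 0.00635108, -0.57881135,  0.44724967]), 'attitude': array([-1.9268316 ,  0.63595182, -0.38593852])}
top {'vfov': 51.78619670443069, 'cx': 324.6791468858262, 'cy': 242.95624508418302, 'xyz': array([0.37288317, 0.133205  , 0.89285086]), 'attitude': array([-2.17281689,  2.12199003, -0.19957096])}
```

View pics/side0.png

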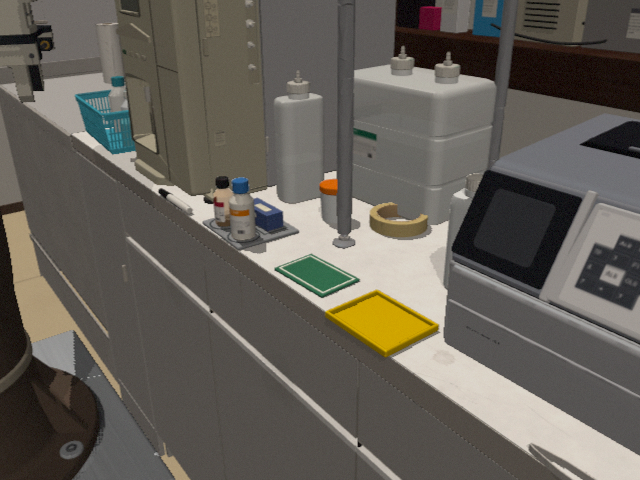

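View pics/top0.png

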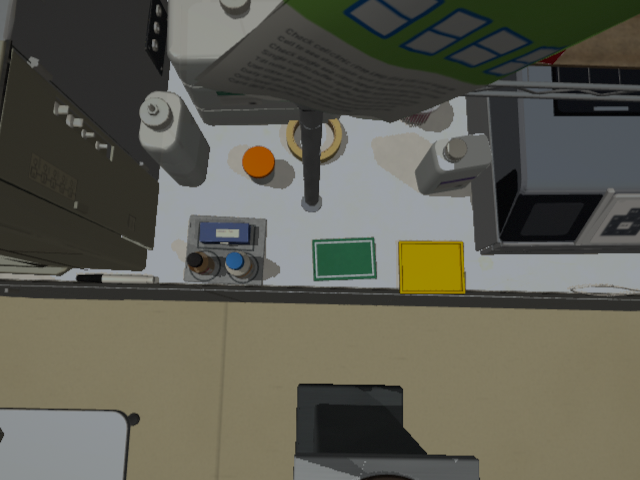

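The side view shows the station with the amber bottle (222,205), the white bottle (241,210) and the slide box (263,213), then the green mat (316,273) and the yellow tray (381,320). The top view shows the station near (226,250), amber cap (194,260), blue cap (234,260), box (226,233), mat (344,258), tray (431,267) and a pole base at (311,203).

```bash
cat > h.py <<'E'
import cv2, numpy as np
from scipy.spatial.transform import Rotation as R
from cell import observe, get_image, arm
def ray(g,uv):
    f=240/np.tan(np.radians(g["vfov"]/2)); uv=np.atleast_2d(uv).astype(float)
    d=np.c_[(uv[:,0]-g["cx"])/f,(uv[:,1]-g["cy"])/f,np.ones(len(uv))]
    return R.from_rotvec(g["attitude"]).apply(d)
def plane(g,uv,z):
    d=ray(g,uv); c=g["xyz"]; return c+d*((z-c[2])/d[:,2])[:,None]
HSV=dict(green=((65,120,40),(90,255,180)),yellow=((22,180,100),(32,255,255)),navy=((108,90,40),(125,255,140)),cap=((98,160,110),(110,255,255)),black=((0,0,0),(180,255,38)),orange=((5,180,120),(15,255,255)))
def blob(g,col,roi):
    x0,y0,x1,y1=roi; hsv=cv2.cvtColor(g["image"],cv2.COLOR_RGB2HSV)
    m=np.zeros((480,640),np.uint8); m[y0:y1,x0:x1]=cv2.inRange(hsv,*HSV[col])[y0:y1,x0:x1]
    m=cv2.morphologyEx(m,cv2.MORPH_CLOSE,np.ones((3,3)))
    c=max(cv2.findContours(m,cv2.RETR_EXTERNAL,cv2.CHAIN_APPROX_NONE)[0],key=cv2.contourArea)
    return c[:,0,:]
def rect(g,col,roi,z):
    p=plane(g,cv2.convexHull(blob(g,col,roi))[:,0],z)
    (c,s,a)=cv2.minAreaRect((p[:,:2]*1000).astype(np.float32)); return np.round(c,1),np.round(s,1),round(a,1)
E
python3 - <<'E'
from h import *
g=get_image("top")
print("mat",rect(g,"green",(290,220,400,300),.004)); print("tray",rect(g,"yellow",(380,220,490,310),.010))
print("box",rect(g,"navy",(185,210,270,250),.036))
# station: grey plate
for col,z in(("cap",.108),):
    c=blob(g,col,(180,240,270,290)); print(col,cv2.minEnclosingCircle(c),plane(g,cv2.minEnclosingCircle(c)[0],z))
c=blob(g,"black",(180,245,212,275)); print("blk",cv2.minEnclosingCircle(c),plane(g,cv2.minEnclosingCircle(c)[0],.093))
# station corners by hand from picture
print(np.round(plane(g,[(191,216),(267,219),(266,286),(184,284)],.006)*1000,0))
print("pole",plane(g,(311,204),.01))
s=get_image("side")
print("mat",rect(s,"green",(260,240,370,300),.004)); print("tray",rect(s,"yellow",(320,280,450,360),.010))
c=blob(s,"cap",(225,170,255,200));print(cv2.boundingRect(c))
x,y,w,h=cv2.boundingRect(c); print(plane(s,(x+w/2,y+h*.25),.108))
cv2.imwrite("pics/st.png",cv2.resize(np.hstack([g["image"][200:300,170:290],s["image"][170:270,190:310]])[:,:,::-1],None,fx=3.3,fy=3.3,interpolation=cv2.INTER_CUBIC))
E
```

```text
mat (array([490.9,  78.2]), array([55.8, 96.1]), 3.7)
tray (array([478.8, -79.5]), array([ 94.4, 117.1]), 1.3)
box (array([527.3, 291. ]), array([33.9, 85.7]), 1.5)
cap ((233.71804809570312, 259.9586486816406), 7.962795257568359) [[0.47025162 0.26044505 0.108     ]]
blk ((194.5, 260.0), 7.762187480926514) [[0.47047337 0.32609984 0.093     ]]
[[562. 359.   6.]
 [560. 220.   6.]
 [437. 217.   6.]
 [438. 363.   6.]]
pole [[0.58911258 0.14068034 0.01      ]]
mat (array([492.1,  78.8]), array([54.3, 93.7]), 3.7)
tray (array([475.4, -84.6]), array([101.6, 124.1]), 1.3)
(233, 179, 13, 5)
[[0.46966912 0.25843316 0.108     ]]
```

View pics/st.png

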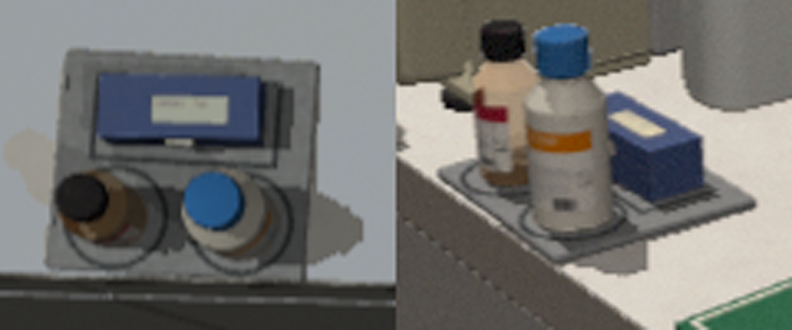

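The bottles are at about (470,260) for white and (470,326) for amber. The box is at (527,291), the mat at (491,78) and the tray at (477,-81). Sizes agree with those given. I'll set out with the closing line turned along x.

Call:
drive_tool --pt "0 4 -31 0 -0.117" --pt "0 6 -32 0 -0.117" --pt "0 6 -32 0 -0.117" --pt "0 6 -32 0 -0.117" --pt "0 6 -32 0 -0.117" --pt "0 6 -32 0 -0.117" --pt "0 6 -31 0 -0.117" --pt "0 6 -31 0 -0.117" --pt "0 6 -31 0 -0.117" --pt "0 6 -31 0 -0.117" --pt "0 0 0 0 0" --pt "0 0 0 0 0" --pt "0 0 0 0 0" --grip_force 25

```text
clock: 1.28
position: [0.3018, 0.2611, 0.227]
ee_rot: [-2.22, -2.223, -0.001]
force: [-0.3, 0.3, 0.5]
width: 1.007
gripper_force: 0.0
```

```bash
cat > st.py <<'E'
from h import *
o=observe(); r=R.from_rotvec(o["ee_rot"]).as_matrix()
print(round(o["clock"],2),"pos",np.round(o["position"]*1000,1),"yaxis deg",np.round(np.degrees(np.arctan2(r[1,1],r[0,1])),1),"z",np.round(r[:,2],3),"F",np.round(o["force"],1),"w",round(o["width"]*92,1),"gf",round(o["gripper_force"],1),"q",np.round(o["joints"],2))
E
python3 st.py; python3 -c "
from h import *
g=get_image('top');print('tank base px',np.round(plane(g,[(186,188),(208,160),(172,175)],0)*1000))"
```

```text
1.28 pos [301.8 261.1 227. ] yaxis deg 0.1 z [ 0.     0.001 -1.   ] F [-0.3  0.3  0.5] w 92.6 gf 0.0 q [-1.14  0.05  0.31  2.1  -0.02  1.   -0.82]
tank base px [[616. 373.   0.]
 [671. 335.   0.]
 [640. 400.   0.]]
```

Call:
drive_tool --pt "0 34 0 0 0" --pt "0 34 0 0 0" --pt "0 34 0 0 0" --pt "0 34 0 0 0" --pt "0 32 -1 0 0" --pt "0 0 0 -20 0" --pt "0 0 0 -30 0" --pt "0 0 0 -30 0" --pt "0 0 0 0 0" --pt "0 0 0 0 0"

```text
clock: 2.17
position: [0.4688, 0.2599, 0.1456]
ee_rot: [-2.219, -2.223, 0.006]
force: [-0.0, 0.4, 0.5]
width: 1.0
gripper_force: 0.0
```

```bash
python3 st.py
python3 - <<'E'
from h import *
s=get_image("side");t=get_image("top")
cv2.imwrite("pics/w1.png",cv2.resize(np.hstack([s["image"][100:280,150:350],t["image"][150:330,140:340]])[:,:,::-1],None,fx=2,fy=2))
E
```

```text
2.17 pos [468.8 259.9 145.6] yaxis deg 0.1 z [-0.003 -0.002 -1.   ] F [-0.   0.4  0.5] w 92.0 gf 0.0 q [-0.9   0.39  0.39  1.91 -0.19  0.88 -0.41]
```

View pics/w1.png

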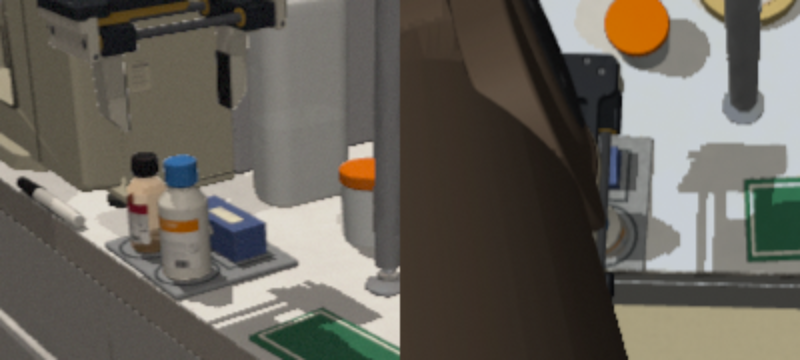

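The open fingers (side view) straddle the white bottle's blue cap, one in front and one behind, well above it. I'll go down to TCP z = 47 and grip.

Call:
drive_tool --pt "0 0 0 -20 0" --pt "0 0 0 -20 0" --pt "0 0 0 -20 0" --pt "0 0 0 -20 0" --pt "0 0 0 -18 0" --pt "0 0 0 0 0" --pt "0 0 0 0 0" --pt "0 0 0 0 0" --pt "0.2 0 0 0 0" --pt "0.35 0 0 0 0" --pt "0.5 0 0 0 0" --pt "0.65 0 0 0 0" --pt "0.8 0 0 0 0" --pt "1 0 0 0 0" --pt "1 0 0 0 0" --pt "1 0 0 0 0" --pt "1 0 0 0 0" --pt "1 0 0 0 0"

```text
clock: 3.77
position: [0.4699, 0.2594, 0.0487]
ee_rot: [2.222, 2.221, 0.0]
force: [0.8, 0.2, 0.1]
width: 0.454
gripper_force: 25.0
```

```bash
python3 st.py
```

```text
3.77 pos [469.9 259.4  48.7] yaxis deg -0.0 z [ 0. -0. -1.] F [0.8 0.2 0.1] w 41.8 gf 25.0 q [-0.84  0.53  0.33  1.99 -0.27  0.66 -0.34]
```

Call:
drive_tool --pt "1 0 0 5 0" --pt "1 0 0 10 0" --pt "1 0 0 20 0" --pt "1 0 0 25 0" --pt "1 -10 -8 20 0" --pt "1 -10 -16 10 0" --pt "1 -10 -24 0 0" --pt "1 0 -30 0 0" --pt "1 0 -30 0 0" --pt "1 0 -30 0 0" --pt "1 0 -30 0 0" --pt "1 0 -30 0 0" --pt "1 0 -30 0 0" --pt "1 0 -30 0 0" --pt "1 8 -30 0 0" --pt "1 10 -30 0 0" --pt "1 10 -24 0 0" --pt "1 8 -16 0 0" --pt "1 2 -8 0 0" --pt "1 0 0 0 0"

```text
clock: 5.43
position: [0.4781, -0.1084, 0.1394]
ee_rot: [2.224, 2.217, 0.0]
force: [-1.2, 0.5, -1.5]
width: 0.452
gripper_force: 25.0
```

Call:
drive_tool --pt "1 0 0 0 0" --pt "1 0 0 -10 0" --pt "1 0 0 -15 0" --pt "1 0 0 -15 0" --pt "1 0 0 -15 0" --pt "1 0 0 0 0" --pt "1 0 0 0 0"

```text
clock: 6.02
position: [0.4768, -0.1053, 0.083]
ee_rot: [-2.218, -2.222, 0.002]
force: [0.2, 0.1, -0.2]
width: 0.452
gripper_force: 25.0
```

```bash
python3 st.py
python3 - <<'E'
from h import *
s=get_image("side");t=get_image("top")
cv2.imwrite("pics/w2.png",cv2.resize(np.hstack([s["image"][200:400,260:460],t["image"][180:380,340:540]])[:,:,::-1],None,fx=2,fy=2))
E
```

```text
6.02 pos [ 476.8 -105.3   83. ] yaxis deg 0.1 z [-0.002  0.001 -1.   ] F [ 0.2  0.1 -0.2] w 41.6 gf 25.0 q [-0.24  0.42  0.46  2.09 -0.29  0.69  0.41]
```

View pics/w2.png

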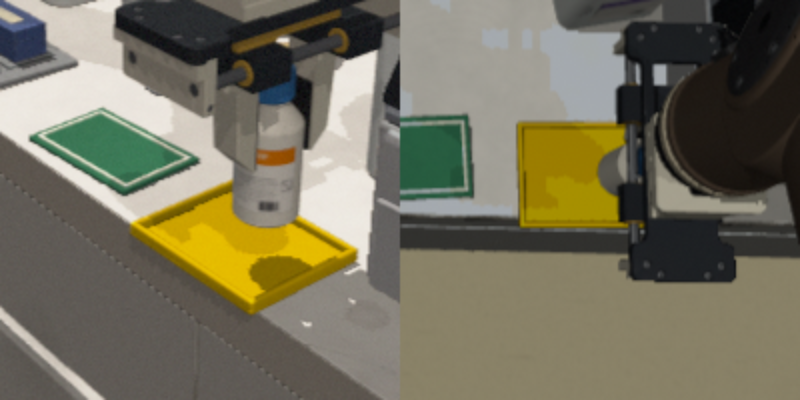

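The white bottle hangs upright over the far half of the yellow tray, clear of its rim. I'll lower it 36 mm, let go and rise.

Call:
drive_tool --pt "1 0 0 -12 0" --pt "1 0 0 -12 0" --pt "1 0 0 -8 0" --pt "1 0 0 -3 0" --pt "1 0 0 0 0" --pt "1 0 0 0 0" --pt "1 0 0 0 0"

```text
clock: 6.7
position: [0.4783, -0.1066, 0.0493]
ee_rot: [2.221, 2.221, 0.001]
force: [-0.4, 0.2, -0.7]
width: 0.452
gripper_force: 25.0
```

```bash
python3 st.py
```

```text
6.7 pos [ 478.3 -106.6   49.3] yaxis deg -0.0 z [ 0.001 -0.    -1.   ] F [-0.4  0.2 -0.7] w 41.6 gf 25.0 q [-0.21  0.48  0.42  2.11 -0.34  0.61  0.45]
```

Call:
drive_tool --pt "1 0 0 -2 0" --pt "1 0 0 0 0" --pt "0.6 0 0 0 0" --pt "0.4 0 0 0 0" --pt "0.2 0 0 0 0" --pt "0 0 0 0 0" --pt "0 0 0 0 0" --pt "0 0 0 0 0" --pt "0 0 0 10 0" --pt "0 0 0 20 0" --pt "0 0 0 30 0" --pt "0 0 0 30 0" --pt "0 0 0 20 0" --pt "0 0 0 0 0"

```text
clock: 7.87
position: [0.4801, -0.1072, 0.1612]
ee_rot: [2.219, 2.217, 0.007]
force: [0.4, 0.5, 0.6]
width: 1.0
gripper_force: 0.0
```

Call:
drive_tool --pt "0 -10 10 0 0" --pt "0 -10 20 0 0" --pt "0 -10 30 0 0" --pt "0 -10 30 0 0" --pt "0 0 30 0 0" --pt "0 0 30 0 0" --pt "0 0 30 0 0" --pt "0 0 30 0 0" --pt "0 0 30 0 0" --pt "0 0 30 0 0" --pt "0 0 30 0 0" --pt "0 0 30 0 0" --pt "0 0 30 0 0" --pt "0 8 30 0 0" --pt "0 8 20 0 0" --pt "0 8 15 0 0" --pt "0 8 8 0 0" --pt "0 0 0 0 0" --pt "0 0 0 0 0" --pt "0 0 0 0 0"

```text
clock: 9.53
position: [0.4694, 0.3253, 0.1565]
ee_rot: [2.222, 2.22, -0.002]
force: [1.2, -0.1, 0.1]
width: 1.0
gripper_force: 0.0
```

```bash
python3 st.py
python3 - <<'E'
from h import *
s=get_image("side");t=get_image("top")
c=blob(s,"cap",(320,200,460,330));x,y,w,h=cv2.boundingRect(c);print("white",x,y,w,h,plane(s,(x+w/2,y+h*.3),.106))
c=blob(t,"cap",(380,220,490,310));m=cv2.minEnclosingCircle(c);print(m,plane(t,m[0],.106))
cv2.imwrite("pics/a1.png",cv2.resize(np.hstack([s["image"][120:320,160:460]])[:,:,::-1],None,fx=2,fy=2))
E
```

```text
9.53 pos [469.4 325.3 156.5] yaxis deg -0.1 z [-0.001 -0.001 -1.   ] F [ 1.2 -0.1  0.1] w 92.0 gf 0.0 q [-0.96  0.43  0.36  1.82 -0.18  0.93 -0.52]
white 386 256 21 11 [[ 0.47935544 -0.10427235  0.106     ]]
((461.20587158203125, 261.3823547363281), 8.214893341064453) [[ 0.47727424 -0.10495376  0.106     ]]
```

View pics/a1.png

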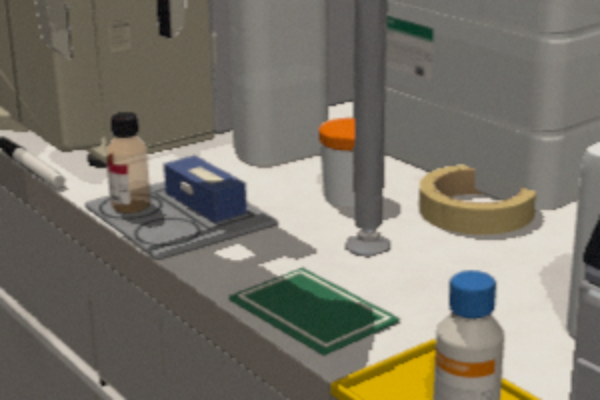

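The white bottle stands in the tray at (478,-105). The amber bottle (side crop 125,160) is still in its ring, with the fingers straddling it from above. I'll go down and grip it.

Call:
drive_tool --pt "0 0 1 -20 0" --pt "0 0 0 -25 0" --pt "0 0 0 -25 0" --pt "0 0 0 -20 0" --pt "0 0 0 -15 0" --pt "0 0 0 -5 0" --pt "0 0 0 0 0" --pt "0 0 0 0 0" --pt "0.2 0 0 0 0" --pt "0.35 0 0 0 0" --pt "0.5 0 0 0 0" --pt "0.65 0 0 0 0" --pt "0.8 0 0 0 0" --pt "1 0 0 0 0" --pt "1 0 0 0 0" --pt "1 0 0 0 0" --pt "1 0 0 0 0" --pt "1 0 0 0 0"

```text
clock: 11.13
position: [0.4701, 0.3275, 0.0468]
ee_rot: [2.222, 2.221, 0.001]
force: [0.7, -0.0, -0.1]
width: 0.386
gripper_force: 24.9
```

```bash
python3 st.py
```

```text
11.13 pos [470.1 327.5  46.8] yaxis deg -0.0 z [ 0.  0. -1.] F [ 0.7 -0.  -0.1] w 35.5 gf 24.9 q [-0.92  0.57  0.31  1.9  -0.26  0.7  -0.46]
```

Call:
drive_tool --pt "1 0 0 5 0" --pt "1 0 0 10 0" --pt "1 0 0 20 0" --pt "1 0 0 25 0" --pt "1 -10 -8 20 0" --pt "1 -10 -16 10 0" --pt "1 -10 -26 0 0" --pt "1 0 -32 0 0" --pt "1 0 -32 0 0" --pt "1 0 -32 0 0" --pt "1 0 -32 0 0" --pt "1 0 -32 0 0" --pt "1 0 -32 0 0" --pt "1 0 -32 0 0" --pt "1 8 -32 0 0" --pt "1 10 -30 0 0" --pt "1 10 -22 0 0" --pt "1 8 -14 0 0" --pt "1 1 -8 0 0" --pt "1 0 0 0 0"

```text
clock: 12.8
position: [0.477, -0.0543, 0.1373]
ee_rot: [2.224, 2.218, 0.0]
force: [0.3, 0.2, -0.6]
width: 0.389
gripper_force: 24.9
```

Call:
drive_tool --pt "1 0 0 0 0" --pt "1 0 0 -15 0" --pt "1 0 0 -20 0" --pt "1 0 0 -20 0" --pt "1 0 0 -15 0" --pt "1 0 0 -10 0" --pt "1 0 0 -6 0" --pt "1 0 0 -4 0" --pt "1 0 0 0 0" --pt "1 0 0 0 0" --pt "1 0 0 0 0"

```text
clock: 13.72
position: [0.4774, -0.0525, 0.0474]
ee_rot: [2.221, 2.221, 0.001]
force: [-0.1, 0.5, -0.4]
width: 0.39
gripper_force: 24.9
```

```bash
python3 st.py
```

```text
13.72 pos [477.4 -52.5  47.4] yaxis deg -0.0 z [ 0.001  0.    -1.   ] F [-0.1  0.5 -0.4] w 35.8 gf 24.9 q [-0.3   0.47  0.39  2.13 -0.31  0.59  0.32]
```

Call:
drive_tool --pt "1 0 0 -2 0" --pt "1 0 0 0 0" --pt "0.6 0 0 0 0" --pt "0.4 0 0 0 0" --pt "0.2 0 0 0 0" --pt "0 0 0 0 0" --pt "0 0 0 0 0" --pt "0 0 0 0 0" --pt "0 0 0 10 0" --pt "0 0 0 20 0" --pt "0 0 0 30 0" --pt "0 0 0 30 0" --pt "0 0 0 10 0" --pt "0 0 0 0 0" --pt "0 0 0 0 0"

```text
clock: 14.97
position: [0.4771, -0.0523, 0.1453]
ee_rot: [2.221, 2.221, 0.002]
force: [0.1, 0.7, 0.5]
width: 1.002
gripper_force: 0.0
```

Call:
drive_tool --pt "0 -10 10 0 0" --pt "0 -10 20 0 0" --pt "0 -10 30 0 0" --pt "0 -10 30 0 0" --pt "0 0 33 0 0" --pt "0 0 33 0 0" --pt "0 0 33 0 0" --pt "0 0 33 0 0" --pt "0 0 33 0 0" --pt "0 0 33 0 0" --pt "0 10 25 0 0" --pt "0 20 15 0 0" --pt "0 20 6 0 0" --pt "0 20 0 0 0.013" --pt "0 15 0 0 0.013" --pt "0 5 0 0 0" --pt "0 0 0 0 0" --pt "0 0 0 0 0" --pt "0 0 0 0 0"

```text
clock: 16.55
position: [0.5255, 0.2814, 0.1441]
ee_rot: [-2.192, -2.249, 0.002]
force: [-0.1, -0.5, 0.5]
width: 0.999
gripper_force: 0.0
```

```bash
python3 st.py
python3 - <<'E'
from h import *
s=get_image("side");t=get_image("top")
c=blob(t,"cap",(380,220,490,310));m=cv2.minEnclosingCircle(c);print(m,plane(t,m[0],.106))
cv2.imwrite("pics/b1.png",cv2.resize(np.hstack([s["image"][130:370,170:470],t["image"][130:370,140:480]])[:,:,::-1],None,fx=1.25,fy=1.25))
E
```

```text
16.55 pos [525.5 281.4 144.1] yaxis deg 1.5 z [-0.002 -0.    -1.   ] F [-0.1 -0.5  0.5] w 91.9 gf 0.0 q [-0.83  0.48  0.36  1.77 -0.2   0.93 -0.36]
((460.8865661621094, 261.6764831542969), 8.324386596679688) [[ 0.47678272 -0.10442353  0.106     ]]
```

View pics/b1.png

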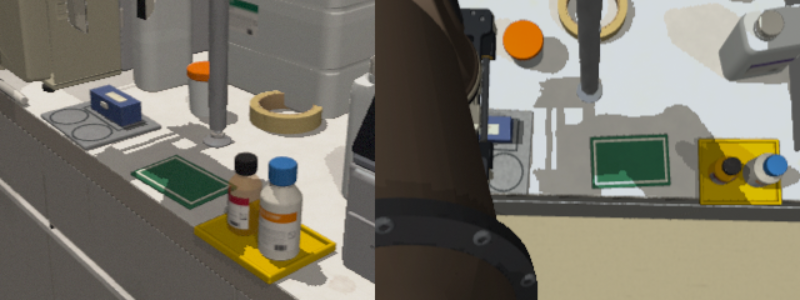

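Both bottles stand in the tray, and the box (side crop 115,105) is untouched on the station. I'll go down on the box.

Call:
drive_tool --pt "0 1 0 -20 0" --pt "0 0 0 -30 0" --pt "0 0 0 -30 0" --pt "0 0 0 -25 0" --pt "0 0 0 -15 0" --pt "0 0 0 -10 0" --pt "0 0 0 -4 0" --pt "0 0 0 0 0" --pt "0 0 0 0 0" --pt "0.2 0 0 0 0" --pt "0.35 0 0 0 0" --pt "0.5 0 0 0 0" --pt "0.65 0 0 0 0" --pt "0.8 0 0 0 0" --pt "1 0 0 0 0" --pt "1 0 0 0 0" --pt "1 0 0 0 0" --pt "1 0 0 0 0" --pt "1 0 0 0 0" --grip_force 35

```text
clock: 18.23
position: [0.5279, 0.2814, 0.0107]
ee_rot: [2.192, 2.25, 0.0]
force: [0.0, -0.6, -0.2]
width: 0.367
gripper_force: 34.8
```

```bash
python3 st.py
```

```text
18.23 pos [527.9 281.4  10.7] yaxis deg 1.5 z [ 0. -0. -1.] F [ 0.  -0.6 -0.2] w 33.7 gf 34.8 q [-0.78  0.66  0.29  1.86 -0.28  0.67 -0.29]
```

Call:
drive_tool --pt "1 0 0 5 0" --pt "1 0 0 10 0" --pt "1 0 0 20 0" --pt "1 -10 0 20 0" --pt "1 -20 0 5 0.013" --pt "1 -25 -5 0 0.013" --pt "1 -20 -15 0 0.013" --pt "1 -15 -25 0 0" --pt "1 -8 -30 0 0" --pt "1 0 -30 0 0" --pt "1 0 -30 0 0" --pt "1 0 -30 0 0" --pt "1 0 -25 0 0" --pt "1 5 -15 0 0" --pt "1 15 -7 0 0" --pt "1 20 0 0 0" --pt "1 15 0 0 0" --pt "1 7 0 0 0" --pt "1 0 0 0 0" --pt "1 0 0 0 0"

```text
clock: 19.9
position: [0.4913, 0.0695, 0.0709]
ee_rot: [-2.148, -2.292, 0.001]
force: [-0.8, 0.3, -2.1]
width: 0.366
gripper_force: 34.8
```

```bash
python3 st.py
python3 - <<'E'
from h import *
s=get_image("side")
cv2.imwrite("pics/b2.png",cv2.resize(s["image"][150:350,200:460][:,:,::-1],None,fx=2.5,fy=2.5))
E
```

```text
19.9 pos [491.3  69.5  70.9] yaxis deg 3.7 z [-0.001  0.    -1.   ] F [-0.8  0.3 -2.1] w 33.6 gf 34.8 q [-0.5   0.44  0.33  2.07 -0.23  0.66  0.05]
```

View pics/b2.png

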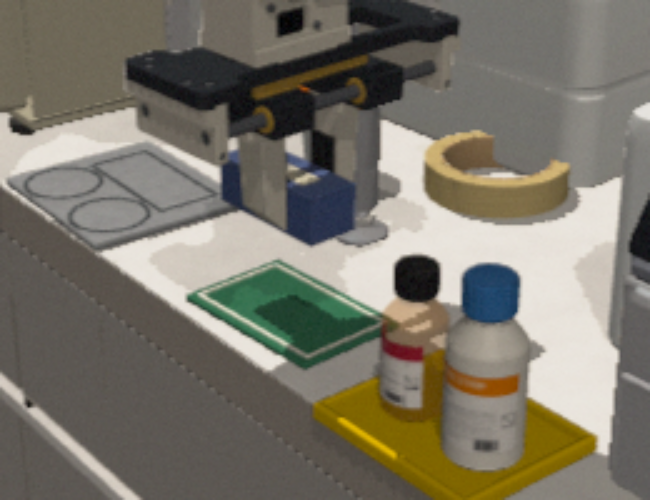

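The box is held level above the mat, clear of the pole and bottles. I'll lower it 61 mm.

Call:
drive_tool --pt "1 0 0 -12 0" --pt "1 0 0 -15 0" --pt "1 0 0 -15 0" --pt "1 0 0 -10 0" --pt "1 0 0 -5 0" --pt "1 0 0 -3 0" --pt "1 0 0 -1 0" --pt "1 0 0 0 0" --pt "1 0 0 0 0"

```text
clock: 20.7
position: [0.4922, 0.0696, 0.0102]
ee_rot: [2.148, 2.292, 0.001]
force: [0.1, -1.0, -1.8]
width: 0.369
gripper_force: 34.8
```

```bash
python3 st.py
```

```text
20.7 pos [492.2  69.6  10.2] yaxis deg 3.7 z [ 0.001  0.    -1.   ] F [ 0.1 -1.  -1.8] w 34.0 gf 34.8 q [-0.45  0.54  0.27  2.11 -0.28  0.52  0.1 ]
```

Next I'll lower it the last 1.5 mm, let go, rise, back away to clear the view and check.

Call:
drive_tool --pt "1 0 0 -1.5 0" --pt "1 0 0 0 0" --pt "0.6 0 0 0 0" --pt "0.4 0 0 0 0" --pt "0.2 0 0 0 0" --pt "0 0 0 0 0" --pt "0 0 0 0 0" --pt "0 0 0 0 0" --pt "0 0 0 10 0" --pt "0 0 0 20 0" --pt "0 0 0 30 0" --pt "0 0 0 30 0" --pt "0 0 0 30 0" --pt "0 -20 0 16 -0.065" --pt "0 -30 0 0 0" --pt "0 -30 0 0 0" --pt "0 -20 0 0 0" --pt "0 0 0 0 0" --pt "0 0 0 0 0" --grip_force 25

```text
clock: 22.28
position: [0.3912, 0.0696, 0.145]
ee_rot: [-2.221, -2.222, -0.002]
force: [1.4, -0.1, -0.1]
width: 1.0
gripper_force: 0.0
```

```bash
python3 st.py
python3 - <<'E'
from h import *
s=get_image("side");t=get_image("top")
for n,g,r in(("top",t,(290,200,400,300)),("side",s,(240,200,380,310))):
    try: print(n,rect(g,"navy",r,.034),cv2.boundingRect(blob(g,"navy",r)))
    except Exception as e: print(n,e)
cv2.imwrite("pics/b3.png",cv2.resize(np.hstack([s["image"][180:380,230:460],t["image"][150:350,260:500]])[:,:,::-1],None,fx=1.7,fy=1.7))
E
```

```text
22.28 pos [391.2  69.6 145. ] yaxis deg 0.0 z [ 0.001  0.001 -1.   ] F [ 1.4 -0.1 -0.1] w 92.0 gf 0.0 q [-0.66  0.17  0.4   2.22 -0.09  0.77 -0.19]
top (array([487.7, 117.8]), array([33.6,  8.8]), 1.3) (320, 248, 6, 20)
side (array([475.3,  59.2]), array([ 62.6, 118.9]), 2.6) (291, 244, 51, 42)
```

View pics/b3.png

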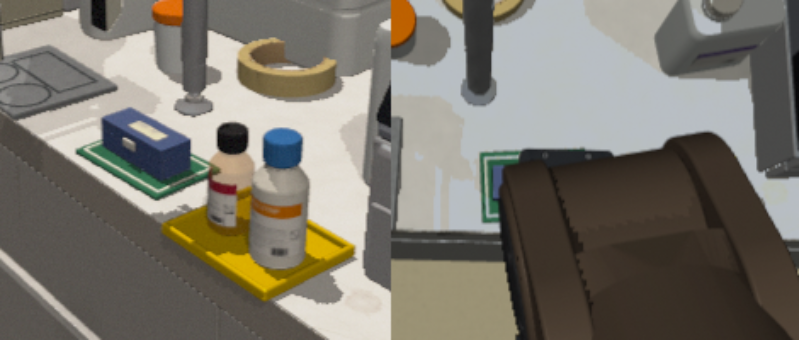

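The box lies flat inside the outline: its left end is at y≈122, so its centre is about 79. Both bottles still stand in the tray. I'll fetch the amber one.

Call:
drive_tool --pt "0 8 -10 0 0" --pt "0 15 -20 0 0" --pt "0 20 -25 0 0" --pt "0 20 -25 0 0" --pt "0 15 -22 0 0" --pt "0 8 -15 0 0" --pt "0 0 -5 0 0" --pt "0 0 0 0 0" --pt "0 0 0 0 0" --pt "0 0 0 0 0"

```text
clock: 23.22
position: [0.4775, -0.0514, 0.1441]
ee_rot: [-2.22, -2.222, 0.0]
force: [-0.3, 0.8, -0.1]
width: 1.001
gripper_force: 0.0
```

```bash
python3 st.py
```

```text
23.22 pos [477.5 -51.4 144.1] yaxis deg 0.1 z [-0.001  0.    -1.   ] F [-0.3  0.8 -0.1] w 92.1 gf 0.0 q [-0.37  0.31  0.46  2.05 -0.19  0.82  0.2 ]
```

Call:
drive_tool --pt "0 0 -1 -20 0" --pt "0 0 0 -25 0" --pt "0 0 0 -25 0" --pt "0 0 0 -20 0" --pt "0 0 0 -8 0" --pt "0 0 0 0 0" --pt "0 0 0 0 0" --pt "0 0 0 0 0" --pt "0.2 0 0 0 0" --pt "0.35 0 0 0 0" --pt "0.5 0 0 0 0" --pt "0.65 0 0 0 0" --pt "0.8 0 0 0 0" --pt "1 0 0 0 0" --pt "1 0 0 0 0" --pt "1 0 0 0 0" --pt "1 0 0 0 0" --pt "1 0 0 0 0"

```text
clock: 24.72
position: [0.4778, -0.0535, 0.0462]
ee_rot: [-2.222, -2.221, 0.0]
force: [-0.2, -0.2, -0.7]
width: 0.386
gripper_force: 25.0
```

```bash
python3 st.py
```

```text
24.72 pos [477.8 -53.5  46.2] yaxis deg -0.0 z [-0. -0. -1.] F [-0.2 -0.2 -0.7] w 35.5 gf 25.0 q [-0.28  0.47  0.38  2.13 -0.3   0.59  0.31]
```

Call:
drive_tool --pt "1 0 0 5 0" --pt "1 0 0 10 0" --pt "1 0 0 20 0" --pt "1 0 0 25 0" --pt "1 -15 8 20 0" --pt "1 -15 16 10 0" --pt "1 -8 24 0 0" --pt "1 0 32 0 0" --pt "1 0 32 0 0" --pt "1 0 32 0 0" --pt "1 0 32 0 0" --pt "1 0 32 0 0" --pt "1 0 32 0 0" --pt "1 0 32 0 0" --pt "1 8 32 0 0" --pt "1 10 30 0 0" --pt "1 8 22 0 0" --pt "1 4 16 0 0" --pt "1 0 8 0 0" --pt "1 0 0 0 0"

```text
clock: 26.38
position: [0.4694, 0.3282, 0.1366]
ee_rot: [-2.219, -2.224, -0.001]
force: [-0.2, 0.1, -1.2]
width: 0.386
gripper_force: 25.0
```

Call:
drive_tool --pt "1 0 0 0 0" --pt "1 0 0 -15 0" --pt "1 0 0 -20 0" --pt "1 0 0 -20 0" --pt "1 0 0 -15 0" --pt "1 0 0 -10 0" --pt "1 0 0 -4 0" --pt "1 0 0 0 0" --pt "1 0 0 0 0" --pt "1 0 0 0 0"

```text
clock: 27.22
position: [0.4705, 0.3266, 0.0532]
ee_rot: [2.222, 2.221, 0.002]
force: [0.3, 0.8, 0.1]
width: 0.386
gripper_force: 25.0
```

```bash
python3 st.py
```

```text
27.22 pos [470.5 326.6  53.2] yaxis deg -0.0 z [ 0.001  0.001 -1.   ] F [0.3 0.8 0.1] w 35.5 gf 25.0 q [-0.92  0.56  0.3   1.9  -0.25  0.71 -0.47]
```

Lower 5 mm, release, rise, then travel back to the white bottle (478,-106).

Call:
drive_tool --pt "1 0 0 -3 0" --pt "1 0 0 -2 0" --pt "1 0 0 0 0" --pt "1 0 0 0 0" --pt "0.6 0 0 0 0" --pt "0.4 0 0 0 0" --pt "0.2 0 0 0 0" --pt "0 0 0 0 0" --pt "0 0 0 0 0" --pt "0 0 0 0 0" --pt "0 0 0 10 0" --pt "0 0 0 20 0" --pt "0 0 0 30 0" --pt "0 0 0 30 0" --pt "0 0 0 14 0" --pt "0 0 0 0 0"

```text
clock: 28.55
position: [0.4719, 0.3277, 0.1556]
ee_rot: [2.222, 2.221, 0.01]
force: [0.7, 0.1, 0.4]
width: 0.998
gripper_force: 0.0
```

Call:
drive_tool --pt "0 -10 -10 0 0" --pt "0 -10 -20 0 0" --pt "0 -10 -30 0 0" --pt "0 -10 -33 0 0" --pt "0 0 -33 0 0" --pt "0 0 -33 0 0" --pt "0 0 -33 0 0" --pt "0 0 -33 0 0" --pt "0 0 -33 0 0" --pt "0 0 -33 0 0" --pt "0 0 -33 0 0" --pt "0 8 -33 0 0" --pt "0 10 -30 0 0" --pt "0 10 -25 0 0" --pt "0 10 -15 0 0" --pt "0 10 -6 0 0" --pt "0 0 0 0 0" --pt "0 0 0 0 0" --pt "0 0 0 0 0"

```text
clock: 30.13
position: [0.4772, -0.1051, 0.1509]
ee_rot: [-2.219, -2.222, 0.001]
force: [-1.2, 0.0, 0.3]
width: 0.999
gripper_force: 0.0
```

```bash
python3 st.py
python3 - <<'E'
from h import *
t=get_image("top");s=get_image("side")
c=blob(t,"black",(180,245,212,275)); m=cv2.minEnclosingCircle(c);print("amber",m,plane(t,m[0],.093))
print("box",rect(t,"navy",(290,200,400,300),.034))
cv2.imwrite("pics/b4.png",cv2.resize(np.hstack([s["image"][160:360,190:460],t["image"][180:380,170:500]])[:,:,::-1],None,fx=1.3,fy=1.3))
E
```

```text
30.13 pos [ 477.2 -105.1  150.9] yaxis deg 0.1 z [-0.001  0.001 -1.   ] F [-1.2  0.   0.3] w 91.9 gf 0.0 q [-0.3   0.32  0.52  2.02 -0.21  0.85  0.34]
amber ((194.3947296142578, 261.0789489746094), 7.68152379989624) [[0.46871127 0.32615695 0.093     ]]
box (array([490.1,  80.8]), array([34.4, 83.8]), 3.0)
```

View pics/b4.png

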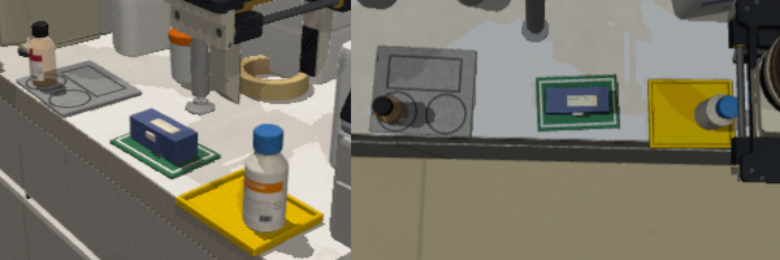

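The amber bottle is back within about 2 mm of its start. The box is at (490,81) with yaw 3°, inside the outline. I'll grip the white bottle.

Call:
drive_tool --pt "0 0 -1 -20 0" --pt "0 0 0 -25 0" --pt "0 0 0 -25 0" --pt "0 0 0 -20 0" --pt "0 0 0 -12 0" --pt "0 0 0 -2 0" --pt "0 0 0 0 0" --pt "0 0 0 0 0" --pt "0.2 0 0 0 0" --pt "0.35 0 0 0 0" --pt "0.5 0 0 0 0" --pt "0.65 0 0 0 0" --pt "0.8 0 0 0 0" --pt "1 0 0 0 0" --pt "1 0 0 0 0" --pt "1 0 0 0 0" --pt "1 0 0 0 0" --pt "1 0 0 0 0"

```text
clock: 31.73
position: [0.4779, -0.1075, 0.0472]
ee_rot: [-2.222, -2.221, 0.0]
force: [-0.6, 0.2, -0.8]
width: 0.455
gripper_force: 25.0
```

```bash
python3 st.py
```

```text
31.73 pos [ 477.9 -107.5   47.2] yaxis deg -0.0 z [-0. -0. -1.] F [-0.6  0.2 -0.8] w 41.9 gf 25.0 q [-0.21  0.49  0.43  2.11 -0.34  0.61  0.46]
```

Call:
drive_tool --pt "1 0 0 5 0" --pt "1 0 0 10 0" --pt "1 0 0 20 0" --pt "1 0 0 25 0" --pt "1 -15 8 20 0" --pt "1 -15 16 10 0" --pt "1 -8 24 0 0" --pt "1 0 30 0 0" --pt "1 0 30 0 0" --pt "1 0 30 0 0" --pt "1 0 30 0 0" --pt "1 0 30 0 0" --pt "1 0 30 0 0" --pt "1 0 30 0 0" --pt "1 8 30 0 0" --pt "1 10 30 0 0" --pt "1 8 24 0 0" --pt "1 4 16 0 0" --pt "1 0 8 0 0" --pt "1 0 0 0 0"

```text
clock: 33.4
position: [0.4696, 0.2601, 0.1376]
ee_rot: [-2.219, -2.224, -0.001]
force: [-0.2, -0.1, -1.3]
width: 0.456
gripper_force: 25.0
```

Call:
drive_tool --pt "1 0 0 0 0" --pt "1 0 0 -15 0" --pt "1 0 0 -20 0" --pt "1 0 0 -20 0" --pt "1 0 0 -15 0" --pt "1 0 0 -10 0" --pt "1 0 0 -4 0" --pt "1 0 0 0 0" --pt "1 0 0 0 0" --pt "1 0 0 0 0"

```text
clock: 34.23
position: [0.4705, 0.2585, 0.0542]
ee_rot: [2.222, 2.221, 0.002]
force: [0.4, 0.6, -0.6]
width: 0.454
gripper_force: 25.0
```

```bash
python3 st.py
```

```text
34.23 pos [470.5 258.5  54.2] yaxis deg -0.0 z [ 0.001  0.001 -1.   ] F [ 0.4  0.6 -0.6] w 41.8 gf 25.0 q [-0.86  0.52  0.35  1.99 -0.28  0.67 -0.33]
```

Call:
drive_tool --pt "1 0 0 -3 0" --pt "1 0 0 -2 0" --pt "1 0 0 0 0" --pt "1 0 0 0 0" --pt "0.6 0 0 0 0" --pt "0.4 0 0 0 0" --pt "0.2 0 0 0 0" --pt "0 0 0 0 0" --pt "0 0 0 0 0" --pt "0 0 0 0 0" --pt "0 0 0 10 0" --pt "0 0 0 20 0" --pt "0 0 0 30 0" --pt "0 0 0 30 0" --pt "0 0 0 20 0" --pt "0 0 0 20 0"

```text
clock: 35.57
position: [0.4701, 0.2584, 0.1806]
ee_rot: [2.222, 2.221, 0.002]
force: [0.5, 0.4, -0.7]
width: 0.998
gripper_force: 0.0
```

Call:
drive_tool --pt "0 -20 -15 0 0" --pt "0 -20 -25 0 0" --pt "0 -10 -30 0 0" --pt "0 0 -33 0 0" --pt "0 0 -33 0 0" --pt "0 0 -33 0 0" --pt "0 0 -33 0 0" --pt "0 0 -33 0 0" --pt "0 0 -33 0 0" --pt "0 0 -33 0 0" --pt "0 0 -20 0 0" --pt "0 0 -10 0 0" --pt "0 0 0 0 0" --pt "0 0 0 0 0" --pt "0 0 0 0 0" --pt "0 0 0 0 0"

```text
clock: 36.9
position: [0.4199, -0.0713, 0.1783]
ee_rot: [-2.219, -2.223, -0.0]
force: [-0.4, 0.0, 0.3]
width: 0.999
gripper_force: 0.0
```

```bash
python3 st.py
python3 - <<'E'
from h import *
t=get_image("top");s=get_image("side")
c=blob(t,"black",(180,245,212,275)); m=cv2.minEnclosingCircle(c);print("amber",plane(t,m[0],.093))
c=blob(t,"cap",(180,240,270,290)); m=cv2.minEnclosingCircle(c);print("white",plane(t,m[0],.108))
print("box",rect(t,"navy",(290,200,400,300),.034))
cv2.imwrite("pics/e.png",cv2.resize(np.hstack([s["image"][160:360,190:460],t["image"][180:380,170:500]])[:,:,::-1],None,fx=1.3,fy=1.3))
E
```

```text
36.9 pos [419.9 -71.3 178.3] yaxis deg 0.1 z [-0.  0. -1.] F [-0.4  0.   0.3] w 91.9 gf 0.0 q [-0.49  0.17  0.63  2.13 -0.13  0.87  0.21]
amber [[0.46871127 0.32615695 0.093     ]]
white [[0.46937538 0.26074623 0.108     ]]
box (array([489.7,  80.9]), array([33.8, 83.7]), 3.0)
```

View pics/e.png

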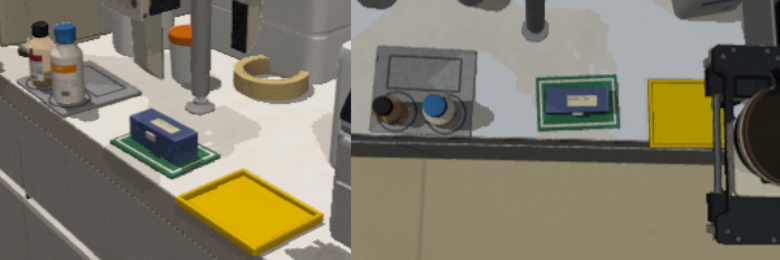

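Both bottles stand in their own rings within 2 mm of the start, the box lies in the outline and the arm is clear. I'm handing in.

```bash
python3 -c "
from cell import arm; print(arm.sign_off())"
```

```text
the job is handed in; nothing more can be done
None
```

The job is handed in (no verdict was returned): by the last pictures the slide box lies flat inside the outline on the green mat, both bottles stand upright within about 2 mm of where they started in their own rings, and the arm is clear.

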